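Screw the cap onto a storage canister

ROBOT

A 6-joint arm with a two-finger parallel gripper is mounted at the origin on the work surface. World frame = base frame: x ahead of the robot, y to its left, z up, the work surface at z = 0. Lengths are in mm, angles in rad, forces in N, time in s.
With the tool pointing down it reaches from about 250 to 800 mm from the base axis. Payload 3.9 kg.
Tool frame: the origin (TCP) lies midway between the tips of the shut fingers; the grasp point (between the pads) lies 19 mm behind it (ctrl.grasp_offset is the distance from the TCP to the grasp point, in mm); x points along the fingers, y is the direction in which the jaws open and shut, and the axes are right-handed (so a half turn about x gives the same grasp; the last joint's range is limited). The gripper opens to 85 mm and grips with 20 to 120 N. Pads are 22 mm wide; open, the fingers measure 114 mm over their backs; the gripper's body (76 mm by 85 mm) begins 54 mm behind the grasp point. The pads swing forward as they close: fully open they stand 13 mm farther back than shut.
Start: joints at [1.144, 0.26, -0.138, 1.173, 0, 1.571], TCP at [217.323, 477.897, 231.304] pointing down, gripper open.
Joint ranges: [-2.78, 2.78], [-0.83, 1.72], [-1.28, 1.37], [-1.9, 2.12], [-1.57, 1.48], [-3.14, 3.14]. Speed limits (rad/s): [2.57, 2.57, 3.14, 3.14, 3.14, 3.14].

INTERFACE

Orientations are given as a rotation vector (axis times angle).
In Python, from station import readout, vision, workorder, models, ctrl gives the robot as it stands.
- The arm moves only by the tool apply_moves, never from a script. Its argument "rows" is a list of rows, each an object with "delta_pos": the shift along the tool's x, y, z in mm, a list of three; "rot": the turn, a rotation vector about the tool's x, y, z in rad, a list of three; "gripper": the opening in per cent of the stroke, from 0 (shut) to 100 (fully open). A call has 1 to 12 rows; each row shifts and turns the pose as measured when the row begins, along the tool's axes as they then stand; what a row does not reach is not made up. A row lasts 1/10 s, in which the tool goes at most 50 mm and 8.59 degrees, less where a joint would pass 70% of its speed; a pose out of reach is approached as far as the arm can. A call with a gripper value outside its range is refused whole. The fingers move at their own pace and stop on an object; "newtons" is the grip in N (left out, the last holds). Time passes only in rows, so rows that do not move let the fingers close. It gives the time, the measured TCP pose, the force and the opening at its end, in the units of the state.
- readout.get_obs(): the state, without advancing time (a new reading comes with each control period).
- vision.capture(name): name is "scene" or "top"; returns a dict with "color" (384x512x3 uint8, red, green, blue), "vertical_fov" (degrees; the focal length in pixels is half the picture's height over the tangent of half this angle, whatever the lens; pixels are square), "cx", "cy" (the principal point, pixels), "T" (4x4, takes a point from camera to world coordinates). Camera axes: x right, y up, looking along -z (the intrinsics and any distortion apply to the point x, -y, -z); pixel columns grow to the right and rows downward; lengths in mm; the calibration is good to about 2 mm. A picture is of the moment at which its call begins. There is no depth.
- workorder.hand_in(): hands the job in, once; it reports no verdict.
Trained networks look in a picture, given as the dict that the camera call returned (one of the last four; its "shot" number tells which), for a name from the list of things; names that differ only in an ending like _2 or _b are one class to them, and where a whole thing is asked for, a point or a joint stands for the part that bears it (a point fixed in the world has none). Each returns a list of dicts, best first, with "confidence" (0 to 1); they miss things now and then, are a little off and sometimes report something else, mostly with a low value. They report only what shows in the picture. A call takes as long as a camera call. They do not tell look-alikes from the thing itself.
- models.silhouettes(picture, thing): "pixels" (384x512 bool, what is visible of it).
- models.pinpoint(picture, thing): "at" ([x, y, z] in mm, in the coordinates of the camera as it stood for that picture, good to about 4 mm: a listed point, or the origin of a listed thing).
The state is a dict: "t": time; "q": joint angles; "joint_velocities": joint speeds; "effort": joint torques, N m; "eef_pos": TCP position; "orientation": TCP orientation; "wrist_force": force on the tool from outside, world axes, zero at the start; "moment": the same for the moment, N m; "opening": finger opening in mm.
Only numpy, scipy, OpenCV 4.12 (cv2) and the standard library are available. Lean on these libraries where they do the work, as an engineer would, in place of code of your own. Each camera call takes 0.05 s, during which the arm holds its last target. There are 200 camera calls.

TASK

Close the ceramic canister: lift its metal screw cap out of the little wooden stand where it waits on its edge, lay it flat on the table, top up, and let go of it. Then take it again round its rim, set it level on the canister's neck, turn it back (anticlockwise from above) until the thread drops into place, and screw it forward (clockwise) fully home. Leave it there released, and leave the bowl, the bottle and the mug as they are.

Things in the scene. Friction and masses are not known exactly. Their poses are not given: they have to be found in the camera images.
- cap: Round aluminium screw cap, 57.4 mm across, 27.5 mm tall, 50 to 85 g, open below. Origin at the centre of its open underside; its z axis points out through the closed top (level while it stands in the stand, up when it lies top up). Inside, at the skirt's lower edge, three round lugs 4.4 mm thick stand inwards: one on the cap's x axis, the others at thirds of a turn.
- cap_top (a point): Centre of the cap's flat closed top, 27.5 mm from cap's origin along the cap's axis. The top plate is 3.5 mm thick, the skirt wall 2.9 mm.
- stand: Fixed wooden stand, base 90 x 100 x 10 mm, origin at the centre of its underside. The cap stands on edge over the origin, its axis along the stand's x, its closed top facing the stand's +x, its centre 39 mm and its upper edge 67 mm above the table. Two cross rails 7 mm thick, up to 30 mm above the table, stand 2 mm clear of its two faces; two low chocks stop it rolling.
- canister: White glazed canister 92 mm across, held fast and unturning in a wooden jig 130 mm square; origin at the centre of the jig's underside, z up. Its shoulder is 95 mm above the table and slopes away from 26 mm off the axis outwards. The x and y directions do not tell where the neck's thread begins: that differs from start to start.
- mouth (a point): Centre of the top of the canister's neck, 124 mm above the table. The neck is 40 mm across, tapered at its top 3 mm, with a coarse right-hand three-start thread 48 mm across. Height of the cap's origin from here: -8 mm while its lugs ride on top of the thread, -3.5 mm on its stop ribs, about -17 mm once dropped in the openings, -23 mm fully home against the stop.
- thread (a point): On the neck's axis, 116 mm above the table, level with the top of the thread. Its three openings, 30 degrees wide, every 120, lie at the anticlockwise ends of the threads; at the clockwise ends stand stop ribs 8 degrees wide, 4.5 mm above the thread. On top of it, a cap turned clockwise meets the ribs; turned anticlockwise, by up to 115 degrees, it drops 9 mm into the openings.
- shoulder (a point): On the neck's axis, 95 mm above the table, at the foot of the neck. Once dropped in, the cap can turn anticlockwise no further than the opening's end; clockwise it goes up to about 105 degrees, sinking 6 mm, to the stop, its underside then 6 mm above this point. It turns freely with 2 mm of axial and 1 mm of sideways play.
- bowl: Bystander: white bowl, 120 mm across, 60 mm high; origin under its centre.
- bottle: Bystander: clear bottle with a brass stopper, 60 mm across, 150 mm high; origin under its centre.
- mug: Bystander: white mug, 76 mm across, 85 mm high; origin under its centre.
There are look-alikes about, which are no part of the job. There is more than one size of the cap; the job needs the middle-sized.

How it is judged:
By the outcome, as a careful person would: the job done as asked, in the order asked, and still so for the second after the job is handed in, with the robot touching nothing.
It also fails if it takes over 72 s, if anything falls off the work surface, if the arm or the gripper's body presses on something with over 40 N, if the wrist force passes 120 N, or if a joint passes its speed limit or range.

## Working session

There is one attempt and no reset: what is moved stays moved. The work goes in short steps, Python scripts to look and compute and a tool call to move; the robot and the scene stay as the last step left them, time stands still between calls to the robot, and variables do not carry over. Pictures are saved under pics/ and viewed, about 8 in all and at most 12, crops included, and the job is handed in when it is done.

Besides the shell and the picture viewer there is one more tool, called after "Emit:" as a command line: name --argument value ..., lists and objects as JSON in quotes. apply_moves: Moves the arm, as the interface text tells. Its arguments: {"type":"object","properties":{"rows":{"type":"array","items":{"type":"object","properties":{"delta_pos":{"type":"array","items":{"type":"number"}},"rot":{"type":"array","items":{"type":"number"}},"gripper":{"type":"number"}}}},"newtons":{"type":"number"}},"required":["rows"]}

```bash
ls; mkdir -p pics
cat > h.py <<'E'
import numpy as np, cv2
from scipy.spatial.transform import Rotation as R
from station import readout, vision, workorder, models, ctrl
def w(c,p): return (np.array(c["T"])@np.append(p,1))[:3]
def proj(c,P):
    q=np.linalg.inv(c["T"])@np.append(P,1); f=192/np.tan(np.radians(c["vertical_fov"])/2)
    return np.array([c["cx"]+f*q[0]/-q[2], c["cy"]-f*q[1]/-q[2]])
def ray(c,u,v,z):
    f=192/np.tan(np.radians(c["vertical_fov"])/2); T=np.array(c["T"])
    d=T[:3,:3]@np.array([(u-c["cx"])/f,-(v-c["cy"])/f,-1]); o=T[:3,3]
    return o+d*(z-o[2])/d[2]
def save(c,n,crop=None,s=1):
    im=c["color"][:,:,::-1]
    if crop: im=im[crop[1]:crop[3],crop[0]:crop[2]]
    cv2.imwrite(f"pics/{n}.png",cv2.resize(im,None,fx=s,fy=s,interpolation=cv2.INTER_CUBIC))
def st():
    o=readout.get_obs(); Rm=R.from_rotvec(o["orientation"]).as_matrix()
    print("t",o["t"],"p",np.round(o["eef_pos"],1),"x",np.round(Rm[:,0],3),"y",np.round(Rm[:,1],3),"z",np.round(Rm[:,2],3),"F",np.round(o["wrist_force"],1),"M",np.round(o["moment"],2),"op",round(o["opening"],1),"q",np.round(o["q"],3)); return o,Rm
E
python3 - <<'E'
from h import *
st(); print(ctrl.grasp_offset)
a=vision.capture("scene"); b=vision.capture("top")
im=[]
for n,c in(("scene",a),("top",b)):
    print(n,{k:v for k,v in c.items() if k not in("color",)})
    for t in("cap","cap_top","stand","canister","mouth","bowl","bottle","mug"):
        for r in models.pinpoint(c,t)[:4]: print(n,t,round(r["confidence"],2),np.round(w(c,r["at"]),1),np.round(proj(c,w(c,r["at"])),0))
    save(c,n+"0",s=1.5)
E
```

```text
pics
t 0.0 p [217.1 477.3 230.5] x [-0.001 -0.002 -1.   ] y [ 0.414  0.91  -0.002] z [ 0.91  -0.414 -0.   ] F [ 0.8 -1.3 -0.5] M [ 0.    0.02 -0.  ] op 85.4 q [ 1.144  0.261 -0.139  1.173  0.     1.571]
18.700000000000003
scene {'vertical_fov': 50.396922545245076, 'cx': 256.0390654620057, 'cy': 193.45376812019538, 'T': array([[-6.59490133e-01, -6.36625841e-01,  3.99725285e-01,
         9.09522956e+02],
       [ 7.51705357e-01, -5.60948428e-01,  3.46808185e-01,
         3.50116653e+02],
       [ 3.43821759e-03,  5.29192214e-01,  8.48495008e-01,
         8.12760274e+02],
       [ 0.00000000e+00,  0.00000000e+00,  0.00000000e+00,
         1.00000000e+00]]), 'shot': 1}
scene cap 0.79 [470.2 337.8  41.7] [392. 253.]
scene cap 0.69 [408.  201.6  18.2] [351. 201.]
scene cap 0.6 [492.6 181.7  37.5] [323. 217.]
scene cap_top 0.87 [517.1 179.6  35. ] [316. 224.]
scene cap_top 0.79 [472.4 296.   35.5] [373. 243.]
scene cap_top 0.45 [389.  215.1  18.9] [361. 199.]
scene stand 0.88 [507.3 184.5  -3.9] [318. 231.]
scene canister 0.65 [ 453.9 -239.6    2.8] [201. 120.]
scene mouth 0.97 [ 453.  -237
[... 659 characters left out ...]
00,  0.00000000e+00,  0.00000000e+00,
         1.00000000e+00]]), 'shot': 2}
top cap 0.69 [469.1 338.3  36.9] [135. 228.]
top cap 0.67 [492.2 182.9  36.8] [198. 220.]
top cap 0.63 [405.7 207.3  24.2] [188. 254.]
top cap_top 0.74 [518.7 188.4  39.2] [196. 209.]
top cap_top 0.58 [471.1 298.2  38.9] [151. 228.]
top cap_top 0.56 [391.9 216.4  21.3] [185. 259.]
top stand 0.93 [500.9 183.1  -4.9] [200. 216.]
top stand 0.58 [ 457.6 -238.4  127.9] [377. 236.]
top canister 0.74 [ 457.8 -241.5   -1.3] [365. 234.]
top mouth 0.68 [ 454.1 -238.5  128.1] [377. 238.]
top bowl 0.67 [699.  204.7  -0.9] [192. 139.]
top bottle 0.57 [698.2  22.8  -2.9] [262. 140.]
top mug 0.69 [ 687.4 -194.5   -3. ] [346. 145.]
```

View pics/scene0.png

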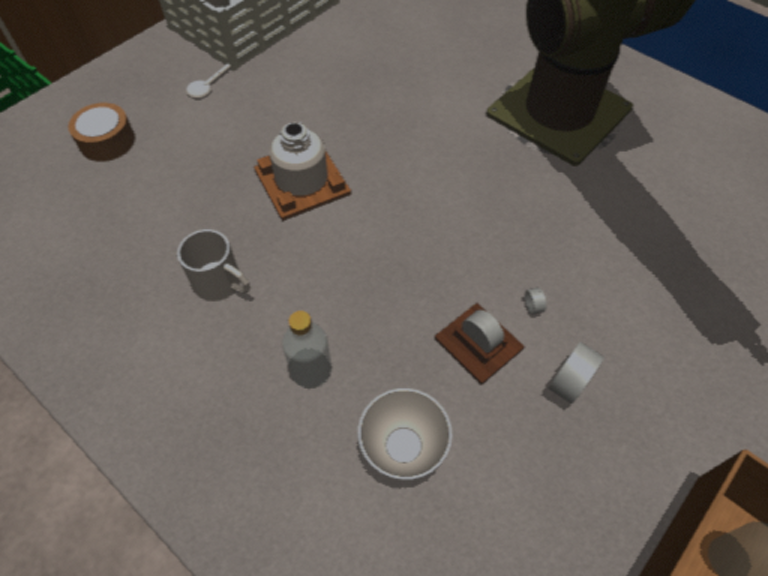

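View pics/top0.png

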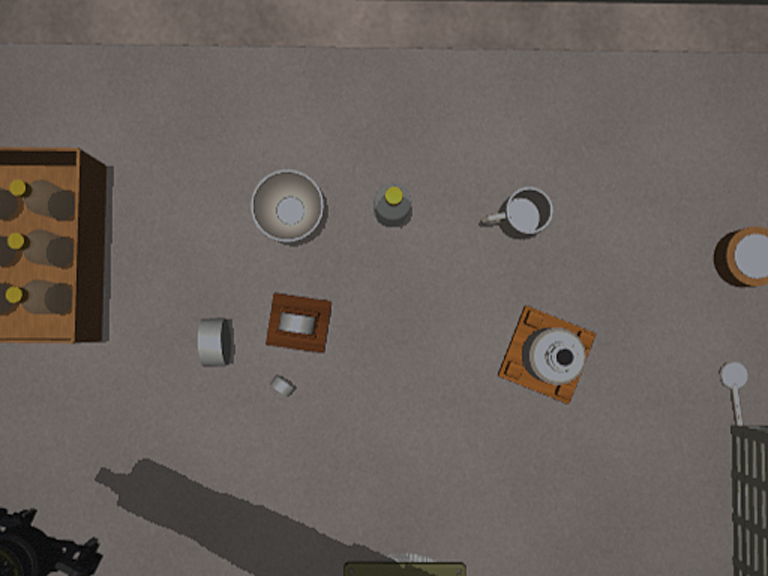

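The scene view has the stand with the cap at (480,330) in the 1.5x picture, a smaller cap at (535,300) and a larger one at (575,373). The canister is at (295,130). From above, the stand cap's closed top faces away from the robot (+x).

```bash
cat > m.py <<'E'
from h import *
a=vision.capture("scene"); b=vision.capture("top")
for c in(a,b):
    m=models.silhouettes(c,"stand")[0]["pixels"].astype(np.uint8)
    k=cv2.findContours(m,cv2.RETR_EXTERNAL,cv2.CHAIN_APPROX_NONE)[0]; k=max(k,key=cv2.contourArea)[:,0]
    P=np.array([ray(c,u+0.,v+0.,8)[:2] for u,v in k],np.float32)
    print(cv2.minAreaRect(P), m.sum())
    for r in models.silhouettes(c,"cap"):
        m=r["pixels"].astype(np.uint8); v,u=np.nonzero(m)
        P=np.array([ray(c,x,y,60)[:2] for x,y in zip(u,v)],np.float32)
        print("cap",round(r["confidence"],2),len(u),np.round(P.mean(0)),cv2.minAreaRect(P))
    for r in models.silhouettes(c,"mouth")[:1]+models.silhouettes(c,"canister")[:1]: print("can",r["pixels"].sum(),[ (i.min(),i.max()) for i in np.nonzero(r["pixels"])])
save(b,"cantop",(320,190,420,280),6)
E
python3 m.py
```

```text
((504.1916809082031, 185.20773315429688), (100.67462921142578, 91.61967468261719), 81.5235366821289) 1162
cap 0.72 720 [482. 322.] ((481.7367248535156, 322.3188781738281), (87.063720703125, 38.73270797729492), 3.8659822940826416)
cap 0.71 194 [423. 217.] ((423.2890930175781, 216.5733642578125), (40.315269470214844, 28.155519485473633), 43.090641021728516)
cap 0.65 495 [511. 189.] ((510.0563049316406, 189.17446899414062), (57.186492919921875, 47.84911346435547), 80.47167205810547)
can 2459 [(np.int64(82), np.int64(145)), (np.int64(170), np.int64(233))]
can 2557 [(np.int64(82), np.int64(146)), (np.int64(170), np.int64(232))]
((502.291748046875, 183.5001983642578), (104.11148071289062, 90.97245788574219), 82.05241394042969) 1169
cap 0.76 656 [470. 315.] ((470.4071960449219, 315.4892578125), (77.74707794189453, 51.062931060791016), 1.1862564086914062)
cap 0.63 123 [400. 204.] ((399.8311462402344, 203.77943420410156), (35.91196060180664, 21.579336166381836), 64.03137969970703)
cap 0.48 264 [502. 183.] ((501.7153625488281, 182.5236358642578), (55.90022277832031, 28.266246795654297), 82.35818481445312)
can 2661 [(np.int64(204), np.int64(268)), (np.int64(332), np.int64(397))]
can 2658 [(np.int64(204), np.int64(268)), (np.int64(332), np.int64(396))]
```

View pics/cantop.png

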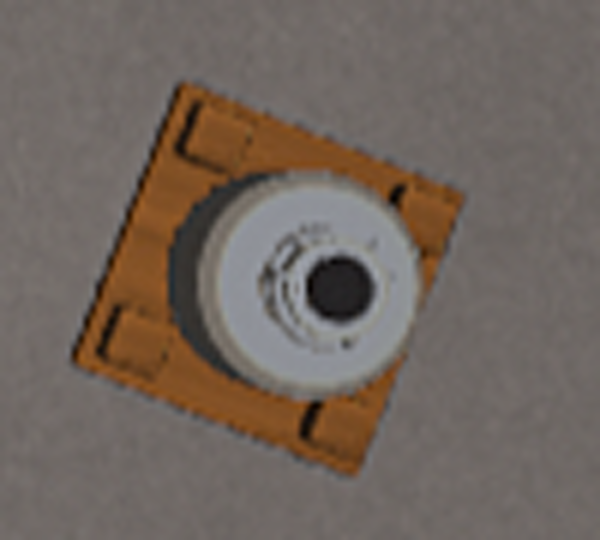

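Neck hole at about (376.5,238) in the top picture. The stand is at about (503,184) with its x axis at about -8°. Moving above it now.

Emit:
apply_moves --rows '[{"delta_pos":[0,-16.5,42.4],"rot":[0,0,0],"gripper":100},{"delta_pos":[0,-16.5,42.4],"rot":[0,0,0],"gripper":100},{"delta_pos":[0,-16.5,42.4],"rot":[0,0,0],"gripper":100},{"delta_pos":[0,-16.5,42.4],"rot":[0,0,0],"gripper":100},{"delta_pos":[0,-16.5,42.4],"rot":[0,0,0],"gripper":100},{"delta_pos":[0,-16.5,42.4],"rot":[0,0,0],"gripper":100},{"delta_pos":[0,-16.5,42.4],"rot":[0,0,0],"gripper":100},{"delta_pos":[0,-16.5,42.4],"rot":[0,0,0],"gripper":100},{"delta_pos":[0,-16.5,42.4],"rot":[0,0,0],"gripper":100},{"delta_pos":[20,0,0],"rot":[-0.143,0,0],"gripper":100},{"delta_pos":[20,0,0],"rot":[-0.143,0,0],"gripper":100},{"delta_pos":[0,0,0],"rot":[0,0,0],"gripper":100}]' --newtons 40

```text
t: 2.6
eef_pos: [518.8, 176.3, 190.8]
orientation: [0.105, 1.561, -0.096]
wrist_force: [0.0, 0.8, -0.7]
opening: 85.5
```

```bash
cat > go.py <<'E'
import sys
from h import *
# usage: go.py x y z yaw(angle of tool y, deg) -> delta in tool frame, tool down
o,Rm=st()
if len(sys.argv)>1:
    x,y,z,a=map(float,sys.argv[1:5]); p=np.array(o["eef_pos"])
    ay=np.radians(a); Y=np.array([np.cos(ay),np.sin(ay),0]); X=np.array([0,0,-1.]); T=np.stack([X,Y,np.cross(X,Y)],1)
    print("delta tool",np.round(Rm.T@(np.array([x,y,z])-p),1),"rot tool",np.round(R.from_matrix(Rm.T@T).as_rotvec(),4))
E
python3 go.py 503 184 130 82
```

```text
t 2.6 p [518.8 176.3 190.8] x [ 0.008  0.005 -1.   ] y [0.128 0.992 0.006] z [ 0.992 -0.128  0.007] F [ 0.   0.8 -0.7] M [0.04 0.08 0.03] op 85.5 q [ 0.326  0.312 -0.172  1.078  0.003  0.455]
delta tool [ 60.7   5.2 -17. ] rot tool [ 0.0111  0.007  -0.0064]
```

Emit:
apply_moves --rows '[{"delta_pos":[30,2.6,-8.5],"rot":[0.011,0.007,-0.006],"gripper":100},{"delta_pos":[31,2.6,-8.5],"rot":[0,0,0],"gripper":100},{"delta_pos":[0,0,0],"rot":[0,0,0],"gripper":100}]'

```text
t: 2.9
eef_pos: [504.0, 184.8, 131.0]
orientation: [0.119, 1.564, -0.116]
wrist_force: [-1.1, -0.2, 0.3]
opening: 85.6
```

```bash
python3 go.py 503.2 184.3 18 82
```

```text
t 2.9 p [504.  184.8 131. ] x [ 0.003  0.002 -1.   ] y [0.149 0.989 0.002] z [ 0.989 -0.149  0.003] F [-1.1 -0.2  0.3] M [-0.05  0.02  0.02] op 85.6 q [ 0.351  0.34  -0.297  0.93   0.     0.501]
delta tool [113.   -0.9  -1.1] rot tool [-0.0099  0.0031 -0.0021]
```

Emit:
apply_moves --rows '[{"delta_pos":[30,-1,-1],"rot":[-0.01,0.003,-0.002],"gripper":100},{"delta_pos":[30,0,0],"rot":[0,0,0],"gripper":100},{"delta_pos":[25,0,0],"rot":[0,0,0],"gripper":100},{"delta_pos":[15,0,0],"rot":[0,0,0],"gripper":100},{"delta_pos":[10,0,0],"rot":[0,0,0],"gripper":100},{"delta_pos":[2,0,0],"rot":[0,0,0],"gripper":100}]'

```text
t: 3.5
eef_pos: [513.2, 189.2, 27.4]
orientation: [0.12, 1.551, -0.11]
wrist_force: [-0.1, 0.3, 0.0]
opening: 85.7
```

Run:
```python
from h import *
st(); a=vision.capture("scene"); save(a,"grasp1",(280,170,430,280),5)
```

```text
t 3.5 p [513.2 189.2  27.4] x [ 0.017  0.006 -1.   ] y [0.146 0.989 0.008] z [ 0.989 -0.146  0.016] F [-0.1  0.3  0. ] M [-0.03 -0.01 -0.01] op 85.7 q [ 0.354  0.451 -0.432  0.669 -0.001  0.5  ]
```

View pics/grasp1.png

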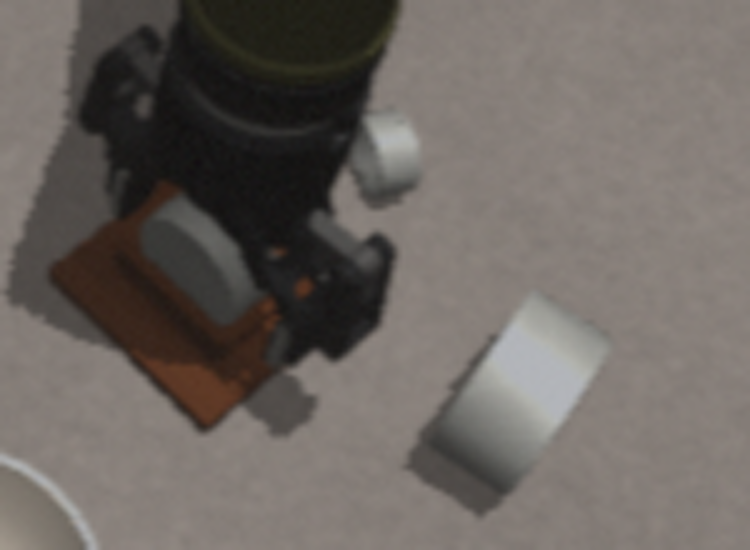

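The cap stands between the open fingers. The tool drifted about 10 mm outward while descending, so I'll correct that.

```bash
python3 go.py 503.2 184.3 19 82
```

```text
t 3.55 p [513.7 189.4  27.8] x [ 0.018  0.006 -1.   ] y [0.146 0.989 0.009] z [ 0.989 -0.146  0.017] F [0.5 0.  0.1] M [-0.01  0.07 -0.03] op 85.3 q [ 0.354  0.451 -0.432  0.669 -0.001  0.5  ]
delta tool [ 8.6 -6.6 -9.8] rot tool [-0.007   0.0172 -0.0086]
```

Emit:
apply_moves --rows '[{"delta_pos":[0,-6.6,-5],"rot":[-0.007,0.017,-0.009],"gripper":100},{"delta_pos":[4,0,-5],"rot":[0,0,0],"gripper":100},{"delta_pos":[4,0,0],"rot":[0,0,0],"gripper":100},{"delta_pos":[0,0,0],"rot":[0,0,0],"gripper":100}]'

```text
t: 3.95
eef_pos: [504.7, 184.8, 22.8]
orientation: [0.111, 1.564, -0.109]
wrist_force: [-0.6, -0.5, 0.1]
opening: 85.2
```

```bash
python3 go.py 503.2 184.3 19 82
```

```text
t 3.95 p [504.7 184.8  22.8] x [ 0.004  0.001 -1.   ] y [0.14  0.99  0.002] z [ 0.99  -0.14   0.004] F [-0.6 -0.5  0.1] M [-0.02 -0.02  0.01] op 85.2 q [ 0.351  0.452 -0.446  0.668 -0.001  0.491]
delta tool [ 3.8 -0.7 -1.5] rot tool [-0.0004  0.0041 -0.0015]
```

Emit:
apply_moves --rows '[{"delta_pos":[4,-0.7,-1.5],"rot":[0,0.004,0],"gripper":100},{"delta_pos":[0,0,0],"rot":[0,0,0],"gripper":60},{"delta_pos":[0,0,0],"rot":[0,0,0],"gripper":50},{"delta_pos":[0,0,0],"rot":[0,0,0],"gripper":50},{"delta_pos":[0,0,0],"rot":[0,0,0],"gripper":50},{"delta_pos":[0,0,0],"rot":[0,0,0],"gripper":50},{"delta_pos":[0,0,0],"rot":[0,0,0],"gripper":50}]' --newtons 30

```text
t: 4.65
eef_pos: [503.2, 184.3, 19.1]
orientation: [0.111, 1.567, -0.109]
wrist_force: [-0.1, 0.3, 1.4]
opening: 57.5
```

```bash
python3 go.py 503.2 184.3 19 82
```

```text
t 4.65 p [503.2 184.3  19.1] x [ 0.001  0.002 -1.   ] y [0.14  0.99  0.002] z [ 0.99 -0.14  0.  ] F [-0.1  0.3  1.4] M [-0.06  0.07  0.02] op 57.5 q [ 0.35   0.457 -0.451  0.662  0.001  0.49 ]
delta tool [0.1 0.  0. ] rot tool [-0.0006  0.0004 -0.0017]
```

Emit:
apply_moves --rows '[{"delta_pos":[-4,0,0],"rot":[0,0,0],"gripper":45},{"delta_pos":[-5,0,0],"rot":[0,0,0],"gripper":45},{"delta_pos":[-5,0,0],"rot":[0,0,0],"gripper":45},{"delta_pos":[-5,0,0],"rot":[0,0,0],"gripper":45}]' --newtons 40

```text
t: 5.05
eef_pos: [502.3, 184.0, 38.3]
orientation: [0.111, 1.57, -0.109]
wrist_force: [-0.3, -0.8, -1.0]
opening: 57.0
```

```bash
python3 go.py 503.2 184.3 60 82
```

```text
t 5.05 p [502.3 184.   38.3] x [-0.002  0.001 -1.   ] y [0.14  0.99  0.001] z [ 0.99  -0.14  -0.002] F [-0.3 -0.8 -1. ] M [-0.    0.05  0.03] op 57.0 q [ 0.35   0.433 -0.428  0.71   0.001  0.49 ]
delta tool [-21.7   0.4   0.8] rot tool [-0.0006 -0.0016 -0.0008]
```

Emit:
apply_moves --rows '[{"delta_pos":[-8,0,0.3],"rot":[0,0,0],"gripper":45},{"delta_pos":[-12,0,0.5],"rot":[0,0,0],"gripper":45},{"delta_pos":[-20,0,1],"rot":[0,0,0],"gripper":45},{"delta_pos":[-25,0,1],"rot":[0,0,0],"gripper":45},{"delta_pos":[-25,-10,1],"rot":[0,0,0],"gripper":45},{"delta_pos":[-20,-25,0],"rot":[-0.07,0,0],"gripper":45},{"delta_pos":[0,-35,0],"rot":[-0.07,0,0],"gripper":45},{"delta_pos":[0,-35,0],"rot":[0,0,0],"gripper":45},{"delta_pos":[0,-35,0],"rot":[0,0,0],"gripper":45},{"delta_pos":[0,-35,0],"rot":[0,0,0],"gripper":45},{"delta_pos":[0,-10,0],"rot":[0,0,0],"gripper":45}]'

```text
t: 6.15
eef_pos: [502.8, -5.0, 161.3]
orientation: [-0.008, 1.561, 0.011]
wrist_force: [0.1, 0.8, -1.1]
opening: 56.7
```

```bash
python3 go.py 520 0 150 90
```

```text
t 6.15 p [502.8  -5.  161.3] x [ 0.01   0.002 -1.   ] y [-0.012  1.     0.002] z [1.    0.012 0.01 ] F [ 0.1  0.8 -1.1] M [ 0.03 -0.02  0.04] op 56.7 q [-0.011  0.257 -0.333  0.971  0.002 -0.024]
delta tool [11.5  4.7 17.2] rot tool [ 0.0122  0.0097 -0.0022]
```

Now pitch by 60°.

Emit:
apply_moves --rows '[{"delta_pos":[0,5,0],"rot":[0.012,-0.12,0],"gripper":45},{"delta_pos":[0,0,0],"rot":[0,-0.13,0],"gripper":45},{"delta_pos":[0,0,0],"rot":[0,-0.13,0],"gripper":45},{"delta_pos":[0,0,0],"rot":[0,-0.13,0],"gripper":45},{"delta_pos":[0,0,0],"rot":[0,-0.13,0],"gripper":45},{"delta_pos":[0,0,0],"rot":[0,-0.13,0],"gripper":45},{"delta_pos":[0,0,0],"rot":[0,-0.13,0],"gripper":45},{"delta_pos":[0,0,0],"rot":[0,-0.13,0],"gripper":45},{"delta_pos":[0,0,0],"rot":[0,0,0],"gripper":45}]'

```text
t: 7.05
eef_pos: [528.7, 1.8, 187.8]
orientation: [0.007, 0.602, 0.003]
wrist_force: [-0.2, 0.3, -0.4]
opening: 57.0
```

Run:
```python
from h import *
o,Rm=st(); p=np.array(o["eef_pos"])
# cap centre in tool frame: at stand, TCP z 19.1, cap axis height 39 -> 20 behind TCP; mid thickness centred
c=p+Rm@[-20,0,0]; ax=Rm[:,2]; e=Rm[:,0]
print("cap centre",c,"axis",ax, "lowest edge z",(c-13.75*ax+28.7*e)[2],"alpha",np.degrees(np.arcsin(-e[2])))
```

```text
t 7.05 p [528.7   1.8 187.8] x [ 0.824  0.005 -0.566] y [-0.001  1.     0.008] z [ 0.566 -0.006  0.824] F [-0.2  0.3 -0.4] M [0.05 0.86 0.01] op 57.0 q [ 1.000e-03 -2.300e-02 -1.277e+00 -6.520e-01  4.000e-03  6.000e-03]
cap centre [512.19599262   1.67344664 199.09120746] axis [ 0.56598559 -0.00601109  0.82439322] lowest edge z 171.51261623919987 alpha 34.469302876260834
```

Emit:
apply_moves --rows '[{"delta_pos":[28,0,-5],"rot":[0,0,0],"gripper":45},{"delta_pos":[28,0,-5],"rot":[0,0,0],"gripper":45},{"delta_pos":[11.3,0,-16.5],"rot":[0,0,0],"gripper":45},{"delta_pos":[11.3,0,-16.5],"rot":[0,0,0],"gripper":45},{"delta_pos":[11.3,0,-16.5],"rot":[0,0,0],"gripper":45},{"delta_pos":[11.3,0,-16.5],"rot":[0,0,0],"gripper":45}]'

```text
t: 7.65
eef_pos: [590.1, 6.5, 78.1]
orientation: [0.008, 0.655, 0.009]
wrist_force: [-0.3, -0.1, -1.3]
opening: 56.9
```

```bash
cat > lay.py <<'E'
from h import *
o,Rm=st(); p=np.array(o["eef_pos"])
c=p+Rm@[-20,0,0]; ax=Rm[:,2]; e=Rm[:,0]; lo=(c-13.75*ax+28.7*e)[2]
print("cap centre",c,"lowest edge z",lo,"alpha",np.degrees(np.arcsin(-e[2])),"to table tool",Rm.T@[0,0,-lo])
E
python3 lay.py
```

```text
t 7.65 p [590.1   6.5  78.1] x [ 0.793  0.011 -0.609] y [-0.006  1.     0.01 ] z [ 0.609 -0.005  0.793] F [-0.3 -0.1 -1.3] M [-0.    0.8   0.01] op 56.9 q [ 0.009  0.415 -1.282 -1.043  0.004  0.01 ]
cap centre [574.20824905   6.28275881  90.25665389] lowest edge z 61.87478826959231 alpha 37.51089086276954 to table tool [ 37.67631467  -0.64170403 -49.07721419]
```

```bash
cat > kin.py <<'E'
from h import *
from scipy.optimize import fsolve
D=[(217.1,477.3,230.5,.261,-.139,1.173),(518.8,176.3,190.8,.312,-.172,1.078),(504,184.8,131,.34,-.297,.93),(503.2,184.3,19.1,.457,-.451,.662),(502.8,-5,161.3,.257,-.333,.971),(528.7,1.8,187.8,-.023,-1.277,-.652),(590.1,6.5,78.1,.415,-1.282,-1.043)]
A=[];B=[]
def row(q2,q3,q4):
    f=q2-q3;p=f+q4;s,c=np.sin,np.cos
    return [s(q2),c(q2),c(f),c(p),0,],[c(q2),-s(q2),-s(f),-s(p),1]
for x,y,z,*q in D:
    r1,r2=row(*q);A+=[r1,r2];B+=[np.hypot(x,y),z]
k,res,rk,sv=np.linalg.lstsq(np.array(A),np.array(B),rcond=None)
if __name__=="__main__":
    print(np.round(k,1),np.abs(np.array(A)@k-B).max())
    for al in(33,38,42,46):
        for r in(560,580,600,620,640):
            a=np.radians(al);h=28.7*np.sin(a)+13.75*np.cos(a); z=h-20*np.sin(a); R_=r+20*np.cos(a)
            def F(q):
                q4=a-q[0]+q[1]; r1,r2=row(q[0],q[1],q4); return [np.dot(r1,k)-R_,np.dot(r2,k)-z]
            q=fsolve(F,[.5,-1.1]); print(al,"cap r",r,"q2,q3",np.round(q,2),"q4",round(a-q[0]+q[1],2),np.round(F(q),1))
E
python3 kin.py
```

```text
[631.5 -31.9 446.2 510.3 286.7] 46.24247809150816
33 cap r 560 q2,q3 [ 1.57 -1.52] q4 -2.51 [37.1  1.9]
33 cap r 580 q2,q3 [ 1.58 -1.52] q4 -2.52 [17.2  0.8]
33 cap r 600 q2,q3 [ 1.73 -1.58] q4 -2.73 [-0.  0.]
33 cap r 620 q2,q3 [ 1.2  -1.34] q4 -1.96 [0. 0.]
33 cap r 640 q2,q3 [ 1.08 -1.27] q4 -1.77 [0. 0.]
38 cap r 560 q2,q3 [ 1.37 -1.52] q4 -2.23 [6.9 1.7]
38 cap r 580 q2,q3 [ 1.1  -1.39] q4 -1.83 [-0. -0.]
38 cap r 600 q2,q3 [ 0.97 -1.31] q4 -1.61 [-0. -0.]
38 cap r 620 q2,q3 [ 0.89 -1.24] q4 -1.47 [0. 0.]
38 cap r 640 q2,q3 [ 0.84 -1.18] q4 -1.36 [0. 0.]
42 cap r 560 q2,q3 [ 0.89 -1.35] q4 -1.5 [0. 0.]
42 cap r 580 q2,q3 [ 0.81 -1.28] q4 -1.35 [0. 0.]
42 cap r 600 q2,q3 [ 0.76 -1.22] q4 -1.24 [-0.  0.]
42 cap r 620 q2,q3 [ 0.72 -1.16] q4 -1.15 [-0. -0.]
42 cap r 640 q2,q3 [ 0.7  -1.11] q4 -1.08 [-0. -0.]
46 cap r 560 q2,q3 [ 0.66 -1.24] q4 -1.09 [0. 0.]
46 cap r 580 q2,q3 [ 0.63 -1.18] q4 -1.01 [-0. -0.]
46 cap r 600 q2,q3 [ 0.61 -1.13] q4 -0.94 [0. 0.]
46 cap r 620 q2,q3 [ 0.6  -1.08] q4 -0.88 [-0. -0.]
46 cap r 640 q2,q3 [ 0.59 -1.04] q4 -0.83 [-0. -0.]kin.py:18: RuntimeWarning: The iteration is not making good progress, as measured by the 
 improvement from the last five Jacobian evaluations.
  q=fsolve(F,[.5,-1.1]); print(al,"cap r",r,"q2,q3",np.round(q,2),"q4",round(a-q[0]+q[1],2),np.round(F(q),1))
kin.py:18: RuntimeWarning: The iteration is not making good progress, as measured by the 
 improvement from the last ten iterations.
  q=fsolve(F,[.5,-1.1]); print(al,"cap r",r,"q2,q3",np.round(q,2),"q4",round(a-q[0]+q[1],2),np.round(F(q),1))
```

Emit:
apply_moves --rows '[{"delta_pos":[0,-20,0],"rot":[0,0.07,0],"gripper":45},{"delta_pos":[12,-20,10],"rot":[0,0.07,0],"gripper":45},{"delta_pos":[6,0,5],"rot":[0,0,0],"gripper":45},{"delta_pos":[0,0,0],"rot":[0,0,0],"gripper":45}]'

```text
t: 8.05
eef_pos: [604.0, -28.3, 58.8]
orientation: [0.01, 0.828, 0.016]
wrist_force: [-0.4, 1.9, -1.2]
opening: 57.0
```

```bash
python3 lay.py
```

```text
t 8.05 p [604.  -28.3  58.8] x [ 0.677  0.018 -0.736] y [-0.01   1.     0.015] z [ 0.736 -0.003  0.677] F [-0.4  1.9 -1.2] M [-0.    0.66 -0.02] op 57.0 q [-0.088  0.331 -1.075 -0.576  0.077 -0.062]
cap centre [590.48316952 -28.7061616   73.57040319] lowest edge z 43.139241504636885 alpha 47.40273693415306 to table tool [ 31.75606481  -0.65104479 -29.19113985]
```

Emit:
apply_moves --rows '[{"delta_pos":[8,0,-8],"rot":[0,-0.05,0],"gripper":45},{"delta_pos":[8,0,-8],"rot":[0,-0.03,0],"gripper":45},{"delta_pos":[6,0,-6],"rot":[0,0,0],"gripper":45},{"delta_pos":[0,0,0],"rot":[0,0,0],"gripper":45}]'

```text
t: 8.45
eef_pos: [599.6, -23.9, 27.8]
orientation: [0.011, 0.745, 0.02]
wrist_force: [-0.5, -0.4, -1.0]
opening: 56.8
```

```bash
python3 lay.py
```

```text
t 8.45 p [599.6 -23.9  27.8] x [ 0.735  0.022 -0.678] y [-0.014  1.     0.017] z [ 0.678 -0.003  0.735] F [-0.5 -0.4 -1. ] M [-0.06  0.83 -0.01] op 56.8 q [-0.085  0.494 -1.212 -0.959  0.084 -0.055]
cap centre [584.89027321 -24.38655612  41.36652431] lowest edge z 11.810811681441209 alpha 42.65218549427462 to table tool [ 8.00236978 -0.20127952 -8.68428679]
```

Emit:
apply_moves --rows '[{"delta_pos":[6,0,-0.5],"rot":[0,0,0],"gripper":45},{"delta_pos":[6,0,-0.5],"rot":[0,0,0],"gripper":45},{"delta_pos":[1,0,-1],"rot":[0,0,0],"gripper":45},{"delta_pos":[0,0,0],"rot":[0,0,0],"gripper":45}]'

```text
t: 8.85
eef_pos: [607.3, -21.7, 17.9]
orientation: [0.01, 0.744, 0.022]
wrist_force: [-0.7, -0.1, -0.3]
opening: 57.1
```

```bash
python3 lay.py
python3 - <<'E'
from h import *
a=vision.capture("scene"); save(a,"lay1",(180,180,330,290),5)
E
```

```text
t 8.85 p [607.3 -21.7  17.9] x [ 0.736  0.024 -0.677] y [-0.017  1.     0.018] z [ 0.677 -0.002  0.736] F [-0.7 -0.1 -0.3] M [0.01 0.82 0.  ] op 57.1 q [-0.079  0.531 -1.203 -0.987  0.082 -0.052]
cap centre [592.58727877 -22.22054388  31.40481808] lowest edge z 1.8590279990094132 alpha 42.604758855981984 to table tool [ 1.25844503 -0.03256601 -1.36793299]
```

View pics/lay1.png

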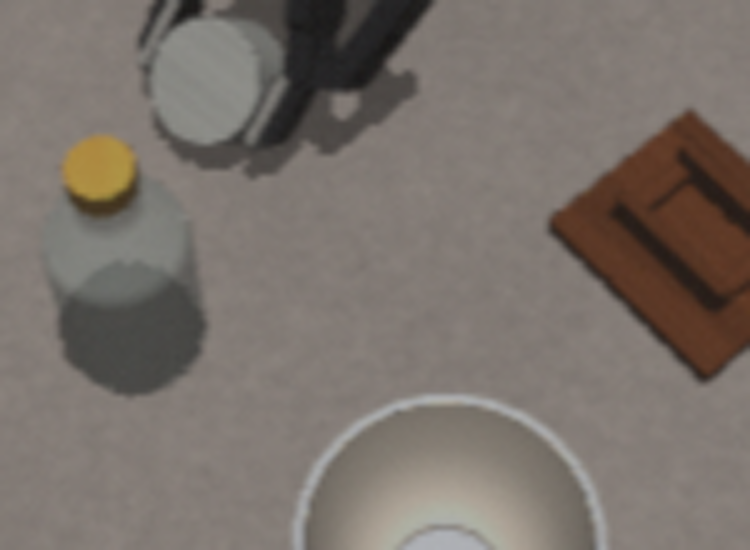

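The cap is held as planned, its closed top facing up and away at (205,80) in the crop, with the stand empty. I'll touch the table and release.

Emit:
apply_moves --rows '[{"delta_pos":[1,0,-1],"rot":[0,0,0],"gripper":45},{"delta_pos":[1,0,-1],"rot":[0,0,0],"gripper":45},{"delta_pos":[0.5,0,-0.5],"rot":[0,0,0],"gripper":45}]'

```text
t: 9.2
eef_pos: [608.6, -21.8, 16.1]
orientation: [0.01, 0.74, 0.022]
wrist_force: [-3.3, 0.5, 5.4]
opening: 57.1
```

```bash
python3 lay.py
```

```text
t 9.2 p [608.6 -21.8  16.1] x [ 0.738  0.024 -0.674] y [-0.017  1.     0.017] z [ 0.674 -0.002  0.738] F [-3.3  0.5  5.4] M [-0.08  0.47  0.08] op 57.1 q [-0.079  0.541 -1.206 -1.004  0.082 -0.052]
cap centre [593.83370076 -22.33005491  29.55627806] lowest edge z 0.05613713204295223 alpha 42.384182446066234 to table tool [ 0.03784196 -0.00097466 -0.04145376]
```

Contact is confirmed: lowest edge at z≈0 and a 5 N force. Releasing.

Emit:
apply_moves --rows '[{"delta_pos":[0,0,0],"rot":[0,0,0],"gripper":85},{"delta_pos":[0,0,0],"rot":[0,0,0],"gripper":100},{"delta_pos":[0,0,0],"rot":[0,0,0],"gripper":100},{"delta_pos":[0,0,0],"rot":[0,0,0],"gripper":100},{"delta_pos":[0,0,0],"rot":[0,0,0],"gripper":100},{"delta_pos":[0,0,0],"rot":[0,0,0],"gripper":100}]'

```text
t: 9.8
eef_pos: [609.4, -22.2, 16.7]
orientation: [0.01, 0.738, 0.022]
wrist_force: [0.0, -1.2, 0.4]
opening: 85.3
```

```bash
python3 lay.py
python3 - <<'E'
from h import *
a=vision.capture("scene"); save(a,"lay2",(180,180,330,290),5)
for n in("scene","top"):
    a=vision.capture(n)
    for t in("cap","cap_top"):
        for r in models.pinpoint(a,t): print(n,t,round(r["confidence"],2),np.round(w(a,r["at"]),1))
E
```

```text
t 9.8 p [609.4 -22.2  16.7] x [ 0.739  0.024 -0.673] y [-0.016  1.     0.017] z [ 0.673 -0.002  0.74 ] F [ 0.  -1.2  0.4] M [0.01 0.66 0.05] op 85.3 q [-0.08   0.541 -1.205 -1.005  0.082 -0.052]
cap centre [594.61512864 -22.64693529  30.16768083] lowest edge z 0.6878365890575218 alpha 42.28652684491817 to table tool [ 0.46280299 -0.01177991 -0.5087178 ]
scene cap 0.97 [472.2 342.5  35.2]
scene cap 0.77 [ 5.775e+02 -2.150e+01  4.000e-01]
scene cap 0.5 [405.9 206.3  19.2]
scene cap_top 0.97 [573.7 -16.9  28.2]
scene cap_top 0.94 [477.9 298.9  36.1]
scene cap_top 0.65 [387.3 215.6  17.7]
top cap 0.78 [467.  337.4  37.1]
top cap 0.7 [ 5.769e+02 -1.830e+01 -5.000e-01]
top cap 0.42 [404.  210.6  22.3]
top cap_top 0.72 [574.7 -14.7  29.9]
top cap_top 0.71 [476.  299.   40.7]
top cap_top 0.67 [390.5 214.5  16.2]
```

View pics/lay2.png

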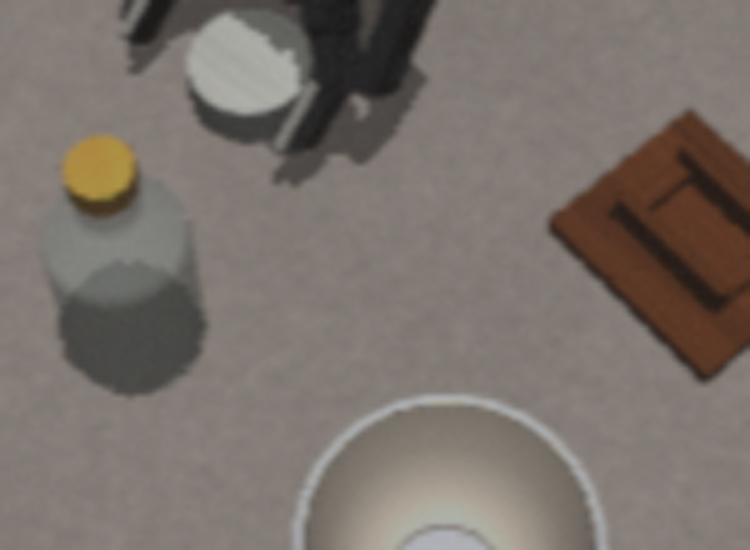

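The cap lies flat, top up, at about (576,-19,0), clear of the fingers. Retracting upward and pitching the tool down again.

Emit:
apply_moves --rows '[{"delta_pos":[-15,0,16],"rot":[0,0,0],"gripper":100},{"delta_pos":[-22,0,24],"rot":[0,0,0],"gripper":100},{"delta_pos":[-22,0,24],"rot":[0,0,0],"gripper":100},{"delta_pos":[-22,0,24],"rot":[0,0,0],"gripper":100},{"delta_pos":[0,0,0],"rot":[0,0.14,0],"gripper":100},{"delta_pos":[0,0,0],"rot":[0,0.14,0],"gripper":100},{"delta_pos":[0,0,0],"rot":[0,0.14,0],"gripper":100},{"delta_pos":[0,0,0],"rot":[0,0.14,0],"gripper":100},{"delta_pos":[0,0,0],"rot":[0,0.14,0],"gripper":100},{"delta_pos":[0,0,0],"rot":[0,0.13,0],"gripper":100},{"delta_pos":[0,0,0],"rot":[0,0,0],"gripper":100}]'

```text
t: 11.25
eef_pos: [605.9, -24.1, 132.0]
orientation: [0.004, 1.464, 0.026]
wrist_force: [1.2, -0.4, -0.3]
opening: 85.4
```

```bash
cat > where.py <<'E'
from h import *
for n in("scene","top"):
    a=vision.capture(n)
    for r in models.pinpoint(a,"cap")[:4]:
        print(n,"cap",round(r["confidence"],2),np.round(w(a,r["at"]),1))
    for r in models.silhouettes(a,"cap"):
        v,u=np.nonzero(r["pixels"]); 
        P=np.array([ray(a,x,y,14)[:2] for x,y in zip(u,v)],np.float32)
        print(n,"sil",len(u),round(r["confidence"],2),np.round(P.mean(0),1),np.round(cv2.minEnclosingCircle(P)[0],1),round(cv2.minEnclosingCircle(P)[1],1))
E
python3 where.py; python3 go.py 576 -19 120 90
```

```text
scene cap 0.83 [471.  338.1  39.2]
scene cap 0.75 [578.6 -19.9   0.7]
scene cap 0.45 [406.2 206.4  19.8]
scene sil 759 0.88 [455.8 319. ] [454.6 318.2] 48.5
scene sil 513 0.75 [575.8 -19.8] [577.4 -21.9] 34.9
scene sil 175 0.63 [395.4 209. ] [395.1 210.7] 22.9
top cap 0.63 [470.2 342.9  36.9]
top cap 0.43 [ 5.781e+02 -2.030e+01  3.000e-01]
top cap 0.43 [407.7 207.   19.5]
top cap 0.24 [577.6 -17.3  29.9]
top sil 676 0.75 [468.7 325.9] [469.6 326. ] 42.9
top sil 101 0.63 [570.7  -2.2] [570.   -3.2] 19.5
t 11.55 p [599.6 -24.2 131.1] x [ 0.105  0.02  -0.994] y [-0.015  1.     0.019] z [0.994 0.013 0.106] F [-0.   0.6 -0.1] M [-0.01  0.04 -0.06] op 85.4 q [-0.054  0.371 -0.254  0.841  0.026 -0.066]
delta tool [  8.6   5.3 -24.6] rot tool [ 0.0136  0.1057 -0.0194]
```

Emit:
apply_moves --rows '[{"delta_pos":[5,5,-22],"rot":[0.014,0.105,-0.019],"gripper":100},{"delta_pos":[20,0,0],"rot":[0,0,0],"gripper":100},{"delta_pos":[20,0,-1],"rot":[0,0,0],"gripper":100},{"delta_pos":[20,0,-1],"rot":[0,0,0],"gripper":100},{"delta_pos":[0,0,0],"rot":[0,0,0],"gripper":100}]'

```text
t: 12.05
eef_pos: [568.8, -19.5, 63.9]
orientation: [0.001, 1.569, -0.002]
wrist_force: [-0.8, 0.3, 0.1]
opening: 85.7
```

```bash
python3 go.py 577.5 -20 2 90
```

```text
t 12.05 p [568.8 -19.5  63.9] x [ 0.002 -0.    -1.   ] y [ 0.002  1.    -0.   ] z [ 1.    -0.002  0.002] F [-0.8  0.3  0.1] M [-0.02  0.06 -0.03] op 85.7 q [-0.034  0.452 -0.312  0.805 -0.    -0.032]
delta tool [61.9 -0.5  8.5] rot tool [-0.002   0.0019  0.0003]
```

Emit:
apply_moves --rows '[{"delta_pos":[12,-0.5,8.5],"rot":[0,0.002,0],"gripper":100},{"delta_pos":[15,0,0],"rot":[0,0,0],"gripper":100},{"delta_pos":[12,0,0],"rot":[0,0,0],"gripper":100},{"delta_pos":[10,0,0],"rot":[0,0,0],"gripper":100},{"delta_pos":[7,0,0],"rot":[0,0,0],"gripper":100},{"delta_pos":[0,0,0],"rot":[0,0,0],"gripper":100}]'

```text
t: 12.65
eef_pos: [580.3, -20.4, 8.0]
orientation: [0.002, 1.563, -0.002]
wrist_force: [-0.4, -0.2, -0.5]
opening: 85.3
```

```bash
python3 go.py 577.5 -20 2 90
```

```text
t 12.65 p [580.3 -20.4   8. ] x [ 0.008 -0.001 -1.   ] y [ 0.002  1.    -0.001] z [ 1.    -0.002  0.008] F [-0.4 -0.2 -0.5] M [0.04 0.03 0.01] op 85.3 q [-0.035  0.526 -0.355  0.681 -0.    -0.033]
delta tool [ 6.   0.4 -2.8] rot tool [-0.0025  0.0081  0.0005]
```

Now a light squeeze to centre the cap in y, then open and rotate 90°.

Emit:
apply_moves --rows '[{"delta_pos":[3,0.4,-2.8],"rot":[-0.002,0.008,0],"gripper":70},{"delta_pos":[3,0,0],"rot":[0,0,0],"gripper":60},{"delta_pos":[0,0,0],"rot":[0,0,0],"gripper":55},{"delta_pos":[0,0,0],"rot":[0,0,0],"gripper":55},{"delta_pos":[0,0,0],"rot":[0,0,0],"gripper":55},{"delta_pos":[0,0,0],"rot":[0,0,0],"gripper":55}]' --newtons 20

```text
t: 13.25
eef_pos: [578.5, -20.1, 2.8]
orientation: [-0.0, 1.569, -0.001]
wrist_force: [-0.1, 1.0, -0.4]
opening: 57.4
```

```bash
python3 go.py 577.5 -20 2 90
```

```text
t 13.25 p [578.5 -20.1   2.8] x [ 0.002 -0.001 -1.   ] y [ 0.     1.    -0.001] z [ 1.    -0.     0.002] F [-0.1  1.  -0.4] M [-0.03 -0.04 -0.01] op 57.4 q [-0.034  0.534 -0.358  0.677 -0.001 -0.034]
delta tool [ 0.8  0.1 -1. ] rot tool [-0.0002  0.0018  0.0008]
```

Emit:
apply_moves --rows '[{"delta_pos":[0,0,0],"rot":[0,0,0],"gripper":100},{"delta_pos":[0,0,0],"rot":[0,0,0],"gripper":100},{"delta_pos":[0,0,0],"rot":[0,0,0],"gripper":100},{"delta_pos":[0,0,0],"rot":[0.1,0,0],"gripper":100},{"delta_pos":[0,0,0],"rot":[0.147,0,0],"gripper":100},{"delta_pos":[0,0,0],"rot":[0.147,0,0],"gripper":100},{"delta_pos":[0,0,0],"rot":[0.147,0,0],"gripper":100},{"delta_pos":[0,0,0],"rot":[0.147,0,0],"gripper":100}]'

```text
t: 14.05
eef_pos: [579.4, -20.1, 3.5]
orientation: [0.552, 1.496, -0.552]
wrist_force: [-0.4, 0.8, -0.2]
opening: 85.3
```

```bash
python3 go.py 577.5 -20 2 0
```

```text
t 14.05 p [579.4 -20.1   3.5] x [ 0.004 -0.001 -1.   ] y [0.649 0.761 0.002] z [ 0.761 -0.649  0.003] F [-0.4  0.8 -0.2] M [ 0.04 -0.01 -0.02] op 85.3 q [-0.034  0.533 -0.357  0.677 -0.001  0.672]
delta tool [ 1.5 -1.1 -1.5] rot tool [ 0.8649  0.0023 -0.003 ]
```

Emit:
apply_moves --rows '[{"delta_pos":[0,0,0],"rot":[0.145,0,0],"gripper":100},{"delta_pos":[0,0,0],"rot":[0.145,0,0],"gripper":100},{"delta_pos":[0,0,0],"rot":[0.145,0,0],"gripper":100},{"delta_pos":[0,0,0],"rot":[0.145,0,0],"gripper":100},{"delta_pos":[0,0,0],"rot":[0.145,0,0],"gripper":100},{"delta_pos":[0,0,0],"rot":[0.14,0,0],"gripper":100},{"delta_pos":[0,0,0],"rot":[0.08,0,0],"gripper":100}]'

```text
t: 14.75
eef_pos: [580.0, -20.1, 4.0]
orientation: [1.296, 1.148, -1.29]
wrist_force: [-0.4, -0.3, 0.4]
opening: 85.4
```

```bash
python3 go.py 577.5 -20 1 0
```

```text
t 14.75 p [580.  -20.1   4. ] x [ 0.005 -0.001 -1.   ] y [ 0.993 -0.115  0.005] z [-0.115 -0.993  0.   ] F [-0.4 -0.3  0.4] M [-0.05 -0.   -0.03] op 85.4 q [-3.400e-02  5.330e-01 -3.570e-01  6.770e-01 -1.000e-03  1.652e+00]
delta tool [ 3.  -2.5  0.2] rot tool [-0.1157  0.0006 -0.0049]
```

Emit:
apply_moves --rows '[{"delta_pos":[2.5,-2.5,0.2],"rot":[0,0,-0.005],"gripper":70},{"delta_pos":[0,0,0],"rot":[0,0,0],"gripper":60},{"delta_pos":[0,0,0],"rot":[0,0,0],"gripper":50},{"delta_pos":[0,0,0],"rot":[0,0,0],"gripper":50},{"delta_pos":[0,0,0],"rot":[0,0,0],"gripper":50},{"delta_pos":[0,0,0],"rot":[0,0,0],"gripper":50}]' --newtons 40

```text
t: 15.35
eef_pos: [577.4, -20.0, 1.9]
orientation: [1.29, 1.155, -1.29]
wrist_force: [-0.5, -0.1, 1.8]
opening: 56.5
```

```bash
python3 go.py 577.5 -20.1 200 0
python3 - <<'E'
from h import *
a=vision.capture("scene");b=vision.capture("top")
for c in(a,b):
  for r in models.pinpoint(c,"mouth")[:1]: print(np.round(w(c,r["at"]),1))
print("hole top",ray(b,376.5,238,124))
E
```

```text
t 15.35 p [577.4 -20.    1.9] x [-0. -0. -1.] y [ 0.994 -0.11  -0.   ] z [-0.11  -0.994  0.   ] F [-0.5 -0.1  1.8] M [ 0.01  0.07 -0.02] op 56.5 q [-0.035  0.535 -0.36   0.676 -0.     1.647]
delta tool [-1.981e+02  1.000e-01  1.000e-01] rot tool [-1.105e-01  1.000e-04  0.000e+00]
[ 453.3 -239.9  126. ]
[505.5 185.   -4.3]
hole top [ 452.97340017 -239.18767696  124.        ]
```

Emit:
apply_moves --rows '[{"delta_pos":[-20,0,0],"rot":[0,0,0],"gripper":45},{"delta_pos":[-40,0,0],"rot":[0,0,0],"gripper":45},{"delta_pos":[-40,0,0],"rot":[0,0,0],"gripper":45},{"delta_pos":[-40,0,0],"rot":[0,0,0],"gripper":45},{"delta_pos":[-30,0,0],"rot":[0,0,0],"gripper":45},{"delta_pos":[0,-16,37],"rot":[0,0,0],"gripper":45},{"delta_pos":[0,-16,37],"rot":[0,0,0],"gripper":45},{"delta_pos":[0,-16,37],"rot":[0,0,0],"gripper":45},{"delta_pos":[0,-16,37],"rot":[0,0,0],"gripper":45},{"delta_pos":[0,-16,37],"rot":[0,0,0],"gripper":45},{"delta_pos":[0,0,0],"rot":[0,0,0],"gripper":45}]'

```text
t: 16.65
eef_pos: [474.9, -200.1, 175.9]
orientation: [1.282, 1.159, -1.289]
wrist_force: [-0.2, 0.7, -1.3]
opening: 56.5
```

```bash
python3 go.py 453.3 -238.8 165 -6
```

```text
t 16.65 p [ 474.9 -200.1  175.9] x [-0.003 -0.002 -1.   ] y [ 0.995 -0.104 -0.003] z [-0.104 -0.995  0.002] F [-0.2  0.7 -1.3] M [-0.   -0.04  0.03] op 56.5 q [-0.397  0.275 -0.266  1.032 -0.003  1.278]
delta tool [ 11.1 -17.4  40.8] rot tool [0.0006 0.0024 0.0028]
```

Emit:
apply_moves --rows '[{"delta_pos":[0,-9,20],"rot":[0,0.002,0.003],"gripper":45},{"delta_pos":[5,-8.4,20.8],"rot":[0,0,0],"gripper":45},{"delta_pos":[6,0,0],"rot":[0,0,0],"gripper":45},{"delta_pos":[0,0,0],"rot":[0,0,0],"gripper":45}]'

```text
t: 17.05
eef_pos: [452.5, -239.6, 163.7]
orientation: [1.288, 1.158, -1.286]
wrist_force: [-0.6, 1.3, -0.6]
opening: 56.5
```

```bash
python3 go.py 453.3 -238.8 145 -6
python3 - <<'E'
from h import *
a=vision.capture("scene");b=vision.capture("top"); im=[]
o=readout.get_obs();p=np.array(o["eef_pos"])
for c,n in((a,"s"),(b,"t")):
  for t in("cap","cap_top","mouth"):
    for r in models.pinpoint(c,t):
      q=w(c,r["at"]); 
      if abs(q[1]+239)<60: print(n,t,round(r["confidence"],2),np.round(q,1))
save(a,"over",(150,40,250,140),6)
E
```

```text
t 17.05 p [ 452.5 -239.6  163.7] x [ 0.001  0.002 -1.   ] y [ 0.994 -0.106  0.   ] z [-0.106 -0.994 -0.002] F [-0.6  1.3 -0.6] M [0.04 0.02 0.02] op 56.5 q [-0.488  0.277 -0.297  0.997  0.002  1.189]
delta tool [18.7  0.8 -0.8] rot tool [-0.0013 -0.0018 -0.0004]
s cap 0.69 [ 457.5 -243.3  162.3]
s mouth 0.9 [ 451.1 -240.6  125.2]
t cap 0.64 [ 453.4 -239.5  160.1]
t cap_top 0.68 [ 452.4 -236.7  191. ]
t mouth 0.83 [ 455.5 -238.7  124.8]
```

View pics/over.png

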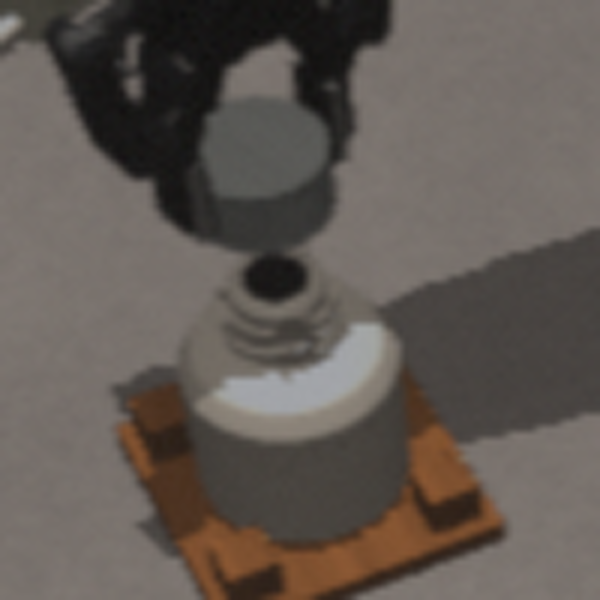

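The cap is level over the neck: cap top centre at about (265,148) in the crop, hole at (276,277). Quick check of both against projection.

Run:
```python
from h import *
a=vision.capture("scene");b=vision.capture("top")
print(proj(a,[452.5,-239.6,189.3]),proj(a,[453.3,-239,124]))
for c in(b,):
    g=c["color"].mean(2).astype(int)
for c,n in((a,"s"),(b,"t")):
  for r in models.silhouettes(c,"cap"):
    v,u=np.nonzero(r["pixels"])
    P=np.array([ray(c,x,y,175)[:2] for x,y in zip(u,v)],np.float32)
    if abs(P.mean(0)[1]+239)<60: print(n,len(u),P.mean(0),cv2.minEnclosingCircle(P),u.min(),u.max(),v.min(),v.max())
print(ray(a,195.5,85.7,124))
```

```text
[191.89052981  63.48492804] [195.3892397   85.70581703]
s 493 [ 450.5414  -236.95784] ((451.49737548828125, -239.98924255371094), 43.24427032470703) 184 206 56 81
t 270 [ 455.29745 -224.81429] ((453.8849182128906, -233.97750854492188), 27.86330795288086) 369 383 226 251
[ 453.11189702 -238.81666274  124.        ]
```

Emit:
apply_moves --rows '[{"delta_pos":[12,0.7,-0.6],"rot":[0,-0.002,0],"gripper":45},{"delta_pos":[12,0,0],"rot":[0,0,0],"gripper":45},{"delta_pos":[10,0,0],"rot":[0,0,0],"gripper":45},{"delta_pos":[0,0,0],"rot":[0,0,0],"gripper":45}]'

```text
t: 18.05
eef_pos: [454.6, -240.0, 130.4]
orientation: [1.286, 1.153, -1.285]
wrist_force: [-0.2, -0.2, -1.3]
opening: 56.2
```

```bash
python3 go.py 453.3 -239 126 -6
```

```text
t 18.05 p [ 454.6 -240.   130.4] x [ 0.004 -0.003 -1.   ] y [ 0.994 -0.105  0.004] z [-0.105 -0.994  0.003] F [-0.2 -0.2 -1.3] M [-0.02  0.04 -0.01] op 56.2 q [-4.850e-01  3.040e-01 -3.540e-01  9.090e-01 -1.000e-03  1.191e+00]
delta tool [ 4.4 -1.4 -0.9] rot tool [-0.0007  0.0025 -0.004 ]
```

Emit:
apply_moves --rows '[{"delta_pos":[3,-1.4,-0.9],"rot":[0,0.002,-0.004],"gripper":45},{"delta_pos":[2,0,0],"rot":[0,0,0],"gripper":45},{"delta_pos":[2,0,0],"rot":[0,0,0],"gripper":45},{"delta_pos":[0,0,0],"rot":[0,0,0],"gripper":45}]'

```text
t: 18.45
eef_pos: [453.7, -239.2, 123.7]
orientation: [1.286, 1.156, -1.286]
wrist_force: [0.0, 0.2, -1.0]
opening: 56.2
```

```bash
python3 go.py 453.3 -239 118 -6
```

```text
t 18.45 p [ 453.7 -239.2  123.7] x [ 0.001 -0.001 -1.   ] y [ 0.994 -0.105  0.001] z [-0.105 -0.994  0.001] F [ 0.   0.2 -1. ] M [-0.    0.07  0.04] op 56.2 q [-0.485  0.31  -0.363  0.897 -0.     1.191]
delta tool [ 5.7 -0.4 -0.2] rot tool [-0.0008  0.0007 -0.0006]
```

Below the neck top with no contact. Continuing.

Emit:
apply_moves --rows '[{"delta_pos":[1.5,-0.3,-0.2],"rot":[0,0,0],"gripper":45},{"delta_pos":[1.5,0,0],"rot":[0,0,0],"gripper":45},{"delta_pos":[1.5,0,0],"rot":[0,0,0],"gripper":45}]'

```text
t: 18.75
eef_pos: [454.1, -239.3, 119.7]
orientation: [1.286, 1.155, -1.286]
wrist_force: [-0.4, -0.5, -1.4]
opening: 56.0
```

```bash
python3 go.py 453.3 -239 118 -6
```

```text
t 18.75 p [ 454.1 -239.3  119.7] x [ 0.002 -0.002 -1.   ] y [ 0.994 -0.105  0.002] z [-0.105 -0.994  0.001] F [-0.4 -0.5 -1.4] M [-0.03 -0.07 -0.06] op 56.0 q [-0.485  0.313 -0.371  0.884 -0.     1.192]
delta tool [ 1.7 -0.8 -0.2] rot tool [-0.0009  0.0013 -0.0023]
```

Emit:
apply_moves --rows '[{"delta_pos":[1.5,-0.5,-0.1],"rot":[0,0.001,-0.002],"gripper":45},{"delta_pos":[1.2,0,0],"rot":[0,0,0],"gripper":45},{"delta_pos":[1,0,0],"rot":[0,0,0],"gripper":45}]'

```text
t: 19.05
eef_pos: [453.6, -239.3, 117.3]
orientation: [1.286, 1.156, -1.286]
wrist_force: [-2.0, 2.7, 10.5]
opening: 56.0
```

```bash
python3 go.py 453.3 -239 118 -6
```

```text
t 19.05 p [ 453.6 -239.3  117.3] x [ 0.001 -0.001 -1.   ] y [ 0.994 -0.105  0.001] z [-0.105 -0.994  0.001] F [-2.   2.7 10.5] M [0.35 0.66 0.01] op 56.0 q [-0.485  0.316 -0.374  0.88  -0.     1.191]
delta tool [-0.7 -0.4 -0.2] rot tool [-0.0009  0.0007 -0.0009]
```

Lugs are riding on the thread (TCP z 117.3, 10 N). Turning anticlockwise with light down-pressure.

Emit:
apply_moves --rows '[{"delta_pos":[0.3,-0.2,-0.1],"rot":[-0.08,0,0],"gripper":45},{"delta_pos":[0.5,0,0],"rot":[-0.08,0,0],"gripper":45},{"delta_pos":[0.5,0,0],"rot":[-0.08,0,0],"gripper":45},{"delta_pos":[0.5,0,0],"rot":[-0.08,0,0],"gripper":45},{"delta_pos":[0.5,0,0],"rot":[-0.08,0,0],"gripper":45}]'

```text
t: 19.55
eef_pos: [453.6, -238.5, 117.6]
orientation: [0.98, 1.337, -0.977]
wrist_force: [-0.9, 1.3, 3.3]
opening: 56.1
```

```bash
python3 go.py 453.3 -239 118 -6
```

```text
t 19.55 p [ 453.6 -238.5  117.6] x [ 0.003 -0.    -1.   ] y [0.953 0.304 0.003] z [ 0.304 -0.953  0.001] F [-0.9  1.3  3.3] M [ 0.21  0.28 -0.14] op 56.1 q [-0.485  0.314 -0.376  0.878  0.001  0.777]
delta tool [-0.4 -0.4  0.4] rot tool [ 4.138e-01  3.000e-04 -2.800e-03]
```

Emit:
apply_moves --rows '[{"delta_pos":[0.8,0,0],"rot":[-0.08,0,-0.002],"gripper":45},{"delta_pos":[0.8,0,0],"rot":[-0.08,0,0],"gripper":45},{"delta_pos":[0.8,0,0],"rot":[-0.08,0,0],"gripper":45},{"delta_pos":[0.8,0,0],"rot":[-0.08,0,0],"gripper":45},{"delta_pos":[0.8,0,0],"rot":[-0.08,0,0],"gripper":45}]'

```text
t: 20.05
eef_pos: [453.0, -238.3, 116.5]
orientation: [0.66, 1.466, -0.661]
wrist_force: [-1.8, -0.9, -0.4]
opening: 56.1
```

```bash
python3 go.py 453.3 -239 118 -6
```

```text
t 20.05 p [ 453.  -238.3  116.5] x [ 0.002 -0.001 -1.   ] y [0.749 0.663 0.   ] z [ 0.663 -0.749  0.002] F [-1.8 -0.9 -0.4] M [-0.08  0.17 -0.01] op 56.1 q [-0.484  0.314 -0.378  0.876 -0.     0.362]
delta tool [-1.5 -0.3  0.8] rot tool [ 0.8297  0.0017 -0.0012]
```

The force vanished and z is falling, so it has probably reached the openings. Pressing down without turning.

Emit:
apply_moves --rows '[{"delta_pos":[2,0,0],"rot":[0,0,0],"gripper":45},{"delta_pos":[2,0,0],"rot":[0,0,0],"gripper":45},{"delta_pos":[1.5,0,0],"rot":[0,0,0],"gripper":45}]'

```text
t: 20.35
eef_pos: [453.2, -238.9, 110.8]
orientation: [0.662, 1.464, -0.664]
wrist_force: [-1.3, 0.7, -0.8]
opening: 56.1
```

```bash
python3 go.py 453.3 -239 109 -6
```

```text
t 20.35 p [ 453.2 -238.9  110.8] x [ 0.002 -0.003 -1.   ] y [ 0.751  0.661 -0.   ] z [ 0.661 -0.751  0.003] F [-1.3  0.7 -0.8] M [ 0.01 -0.01 -0.03] op 56.1 q [-0.484  0.32  -0.387  0.861 -0.001  0.365]
delta tool [1.8 0.1 0.2] rot tool [ 0.8265  0.0031 -0.0012]
```

Emit:
apply_moves --rows '[{"delta_pos":[1,0,0],"rot":[0,0.003,0],"gripper":45},{"delta_pos":[1,0,0],"rot":[0,0,0],"gripper":45},{"delta_pos":[0.5,0,0],"rot":[0,0,0],"gripper":45}]'

```text
t: 20.65
eef_pos: [453.2, -238.6, 108.4]
orientation: [0.665, 1.467, -0.664]
wrist_force: [-1.3, 0.8, 7.6]
opening: 56.4
```

```bash
python3 go.py 453.3 -239 103 -6
```

```text
t 20.65 p [ 453.2 -238.6  108.4] x [-0.     0.001 -1.   ] y [0.752 0.66  0.   ] z [ 0.66  -0.752 -0.001] F [-1.3  0.8  7.6] M [0.12 0.49 0.01] op 56.4 q [-0.485  0.324 -0.388  0.859  0.     0.366]
delta tool [ 5.4 -0.1  0.4] rot tool [ 8.25e-01 -6.00e-04  1.00e-04]
```

Dropped into the openings (z 108.4 against 108.9 expected). Screwing clockwise.

Emit:
apply_moves --rows '[{"delta_pos":[0.1,0,0],"rot":[0.08,0,0],"gripper":45},{"delta_pos":[0.3,0,0],"rot":[0.09,0,0],"gripper":45},{"delta_pos":[0.35,0,0],"rot":[0.09,0,0],"gripper":45},{"delta_pos":[0.35,0,0],"rot":[0.09,0,0],"gripper":45},{"delta_pos":[0.35,0,0],"rot":[0.09,0,0],"gripper":45},{"delta_pos":[0.35,0,0],"rot":[0.09,0,0],"gripper":45}]'

```text
t: 21.25
eef_pos: [453.3, -239.0, 106.5]
orientation: [1.085, 1.284, -1.085]
wrist_force: [1.0, -0.9, -0.9]
opening: 56.2
```

```bash
python3 go.py 453.3 -239 103 -6
```

```text
t 21.25 p [ 453.3 -239.   106.5] x [-0. -0. -1.] y [ 0.986  0.167 -0.   ] z [ 0.167 -0.986  0.   ] F [ 1.  -0.9 -0.9] M [-0.   -0.05  0.01] op 56.2 q [-0.485  0.326 -0.39   0.855 -0.     0.918]
delta tool [ 3.5 -0.   0. ] rot tool [0.2722 0.0003 0.0003]
```

Emit:
apply_moves --rows '[{"delta_pos":[0.35,0,0],"rot":[0.09,0,0],"gripper":45},{"delta_pos":[0.35,0,0],"rot":[0.1,0,0],"gripper":45},{"delta_pos":[0.35,0,0],"rot":[0.1,0,0],"gripper":45},{"delta_pos":[0.35,0,0],"rot":[0.1,0,0],"gripper":45},{"delta_pos":[0.35,0,0],"rot":[0.1,0,0],"gripper":45},{"delta_pos":[0.35,0,0],"rot":[0.1,0,0],"gripper":45}]'

```text
t: 21.85
eef_pos: [453.7, -238.8, 103.7]
orientation: [1.532, 0.963, -1.532]
wrist_force: [0.1, 0.0, -0.9]
opening: 56.3
```

```bash
python3 go.py 453.3 -239 103 -60
```

```text
t 21.85 p [ 453.7 -238.8  103.7] x [-0.  0. -1.] y [ 0.901 -0.434 -0.   ] z [-0.434 -0.901 -0.   ] F [ 0.1  0.  -0.9] M [-0.04 -0.01  0.03] op 56.3 q [-0.485  0.329 -0.394  0.848  0.     1.536]
delta tool [ 0.7 -0.3  0.4] rot tool [ 5.978e-01 -1.000e-04  5.000e-04]
```

Emit:
apply_moves --rows '[{"delta_pos":[0.1,-0.2,0.2],"rot":[0.1,0,0],"gripper":45},{"delta_pos":[0.1,0,0],"rot":[0.1,0,0],"gripper":45},{"delta_pos":[0.1,0,0],"rot":[0.1,0,0],"gripper":45},{"delta_pos":[0.1,0,0],"rot":[0.08,0,0],"gripper":45}]'

```text
t: 22.25
eef_pos: [453.8, -238.7, 103.0]
orientation: [1.797, 0.686, -1.797]
wrist_force: [2.9, 2.7, 1.1]
opening: 56.2
```

```bash
python3 go.py 453.3 -239 103 -60
```

```text
t 22.25 p [ 453.8 -238.7  103. ] x [-0.     0.001 -1.   ] y [ 0.666 -0.746 -0.001] z [-0.746 -0.666 -0.   ] F [2.9 2.7 1.1] M [ 0.61 -0.36  1.82] op 56.2 q [-0.485  0.33  -0.395  0.846  0.     1.928]
delta tool [-0.  -0.1  0.6] rot tool [ 0.2057 -0.0003  0.0006]
```

z 103.0 means the cap origin is 22.9 mm below the mouth, and the turning moment has risen to 1.8 N m. Confirming the stop.

Emit:
apply_moves --rows '[{"delta_pos":[0,0,0],"rot":[0.06,0,0],"gripper":45},{"delta_pos":[0,0,0],"rot":[0.06,0,0],"gripper":45}]'

```text
t: 22.45
eef_pos: [456.4, -237.0, 103.1]
orientation: [1.876, 0.596, -1.866]
wrist_force: [0.3, 0.5, -2.3]
opening: 56.0
```

```bash
python3 go.py 453.3 -239 103 -60
python3 - <<'E'
from h import *
a=vision.capture("scene"); save(a,"home",(150,40,250,140),6)
E
```

```text
t 22.45 p [ 456.4 -237.   103.1] x [ 0.005  0.004 -1.   ] y [ 0.576 -0.817 -0.001] z [-0.817 -0.576 -0.006] F [ 0.3  0.5 -2.3] M [ 0.17 -0.39  1.98] op 56.0 q [-0.482  0.331 -0.394  0.844  0.006  2.045]
delta tool [ 0.1 -0.2  3.7] rot tool [ 0.0907 -0.0059  0.0008]
```

View pics/home.png

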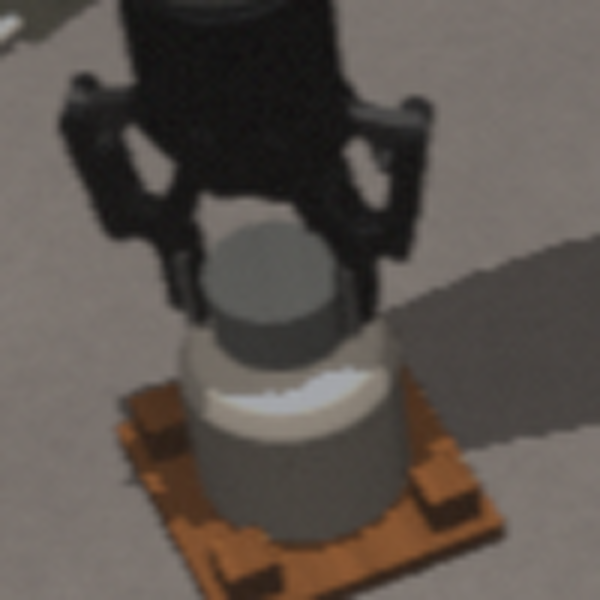

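The cap is down on the canister's shoulder and level. The pads then slipped sideways at about 2 N m, which fits the stop. I'll release, re-centre, regrip and test once more.

Emit:
apply_moves --rows '[{"delta_pos":[0,0,0],"rot":[0,0,0],"gripper":80},{"delta_pos":[0,0,0],"rot":[0,0,0],"gripper":80},{"delta_pos":[0,0,0],"rot":[0,0,0],"gripper":80},{"delta_pos":[0,-0.2,3.7],"rot":[0,-0.006,0],"gripper":80},{"delta_pos":[0,0,0],"rot":[-0.1,0,0],"gripper":80},{"delta_pos":[0,0,0],"rot":[-0.1,0,0],"gripper":80},{"delta_pos":[0,0,0],"rot":[0,0,0],"gripper":60},{"delta_pos":[0,0,0],"rot":[0,0,0],"gripper":50},{"delta_pos":[0,0,0],"rot":[0,0,0],"gripper":50},{"delta_pos":[0,0,0],"rot":[0,0,0],"gripper":50}]'

```text
t: 23.5
eef_pos: [451.3, -240.6, 103.7]
orientation: [1.739, 0.748, -1.745]
wrist_force: [0.7, 0.2, -0.2]
opening: 56.2
```

```bash
python3 go.py 453.3 -239 103 -60
```

```text
t 23.5 p [ 451.3 -240.6  103.7] x [-0.003 -0.002 -1.   ] y [ 0.726 -0.688 -0.001] z [-0.688 -0.726  0.004] F [ 0.7  0.2 -0.2] M [ 0.03 -0.1   0.06] op 56.2 q [-0.488  0.328 -0.395  0.849 -0.003  1.842]
delta tool [ 0.7  0.3 -2.6] rot tool [2.887e-01 3.700e-03 2.000e-04]
```

Emit:
apply_moves --rows '[{"delta_pos":[0.1,0,0],"rot":[0.04,0,0],"gripper":45},{"delta_pos":[0.1,0,0],"rot":[0.04,0,0],"gripper":45}]'

```text
t: 23.7
eef_pos: [451.4, -240.6, 103.6]
orientation: [1.79, 0.688, -1.797]
wrist_force: [-0.8, -0.2, 1.7]
opening: 56.6
```

```bash
python3 go.py 453.3 -239 103 -60
```

```text
t 23.7 p [ 451.4 -240.6  103.6] x [-0.003 -0.003 -1.   ] y [ 0.67  -0.743 -0.   ] z [-0.743 -0.67   0.004] F [-0.8 -0.2  1.7] M [-0.05  0.17  1.96] op 56.6 q [-0.487  0.328 -0.395  0.848 -0.004  1.92 ]
delta tool [ 0.6  0.1 -2.5] rot tool [ 0.2101  0.004  -0.0003]
```

A 4.5° turn at once met 1.96 N m, so the cap is at its stop. Releasing and withdrawing upward.

Emit:
apply_moves --rows '[{"delta_pos":[0,0,0],"rot":[-0.04,0,0],"gripper":70},{"delta_pos":[0,0,0],"rot":[0,0,0],"gripper":90},{"delta_pos":[0,0,0],"rot":[0,0,0],"gripper":90},{"delta_pos":[0,0,0],"rot":[0,0,0],"gripper":90},{"delta_pos":[-10,0,0],"rot":[0,0,0],"gripper":90},{"delta_pos":[-15,0,0],"rot":[0,0,0],"gripper":90},{"delta_pos":[-25,0,0],"rot":[0,0,0],"gripper":90},{"delta_pos":[-35,0,0],"rot":[0,0,0],"gripper":90},{"delta_pos":[-35,0,0],"rot":[0,0,0],"gripper":90},{"delta_pos":[0,-30,-30],"rot":[0,0,0],"gripper":90},{"delta_pos":[0,-30,-30],"rot":[0,0,0],"gripper":90},{"delta_pos":[0,-30,-30],"rot":[0,0,0],"gripper":90}]'

```text
t: 24.9
eef_pos: [455.6, -114.7, 232.9]
orientation: [1.776, 0.702, -1.777]
wrist_force: [-0.0, -0.5, -0.2]
opening: 76.9
```

Emit:
apply_moves --rows '[{"delta_pos":[0,0,0],"rot":[0,0,0],"gripper":90},{"delta_pos":[0,0,0],"rot":[0,0,0],"gripper":90}]'

```text
t: 25.1
eef_pos: [455.6, -110.3, 234.9]
orientation: [1.774, 0.707, -1.771]
wrist_force: [0.9, -0.4, 0.1]
opening: 77.0
```

Run:
```python
from h import *
st(); a=vision.capture("scene"); b=vision.capture("top"); save(a,"end",(130,40,330,330),2.05)
for c,n in((a,"s"),(b,"t")):
  for t in("cap","cap_top","bowl","bottle","mug"):
    for r in models.pinpoint(c,t)[:3]: print(n,t,round(r["confidence"],2),np.round(w(c,r["at"]),1))
```

```text
t 25.1 p [ 455.6 -110.3  234.9] x [ 0.004 -0.004 -1.   ] y [ 0.692 -0.722  0.006] z [-0.722 -0.692  0.   ] F [ 0.9 -0.4  0.1] M [-0.08  0.02 -0.01] op 77.0 q [-0.235  0.159 -0.261  1.146 -0.003  2.142]
s cap 0.81 [ 457.3 -240.7  103.3]
s cap 0.8 [471.6 340.1  40.6]
s cap 0.53 [404.3 206.8  19.4]
s cap_top 0.87 [ 455.8 -238.5  126.6]
s cap_top 0.7 [474.7 296.9  34.4]
s cap_top 0.69 [387.  215.7  19.9]
s bowl 0.84 [693.4 198.5   2.8]
s bottle 0.85 [695.4  29.9  -3. ]
s mug 0.62 [ 688.4 -192.    -3.3]
s mug 0.37 [693.5 201.6   3.2]
t cap 0.56 [466.2 339.1  39.1]
t cap_top 0.56 [474.7 298.4  40.3]
t cap_top 0.55 [392.3 213.6  18.5]
t bowl 0.71 [ 7.008e+02  2.038e+02 -7.000e-01]
t bottle 0.92 [696.   26.2  -2.6]
t mug 0.85 [ 688.4 -192.8   -2. ]
```

View pics/end.png

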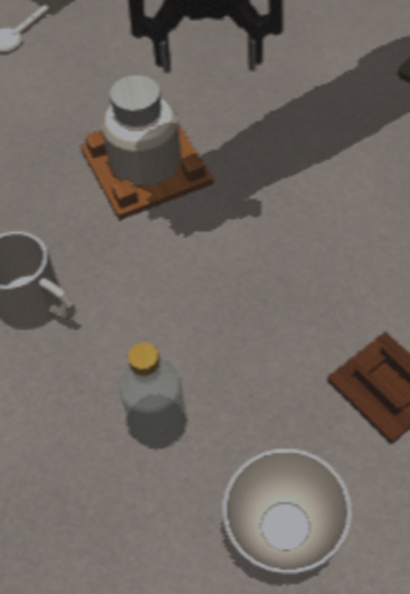

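The cap sits level on the canister at (135,97) in the crop, the gripper is clear, and the bowl, bottle and mug have not moved.

```bash
python3 -c "
from h import *
print(workorder.hand_in())"
```

```text
the job is handed in; nothing more can be done
None
```

The canister is closed: the middle-sized cap is screwed fully home and released, and the job is handed in at about 25 s of the 72 s allowed.

**What I did:** I lifted the cap out of the stand and tilted it to about 42° with its low edge touching the table. I let go there, so it settled flat and top up by itself. I then centred it with a light squeeze, took it again round its rim and set it on the neck. It rode on the thread, dropped in after about 47° anticlockwise, and went about 90° clockwise to the stop.

**Last checks:**
- **Seating:** The cap's underside was 22.9 mm below the mouth by the arm's reading, against 23 mm expected. The camera estimate (±4 mm) put it at 103 mm above the table, against 101 mm.
- **Stop:** After regripping, a further clockwise turn of about 4.5° met about 2 N m at once. The turn was less than the 105° maximum, which fits a start part-way along the opening.
- **Bystanders:** Bowl, bottle and mug are where they were, within what the camera can tell, and the gripper touches nothing.

**What went less well:**
- The pads slipped about 4 mm sideways along the cap when I first pressed on the stop.
- On the regrip the tool sat about 2.6 mm off centre.
- One joint reading was -1.282, at its limit of -1.28, during the tilt.
- The last top picture did not report the cap on the canister; the scene picture did.

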